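Point the storm arrow at the chess king

ROBOT

A 6-joint arm with a two-finger parallel gripper is mounted at the origin on the work surface. World frame = base frame: x ahead of the robot, y to its left, z up, the work surface at z = 0. Lengths are in m, angles in rad, forces in N, time in s.
With the tool pointing down it reaches from about 0.225 to 0.875 m from the base axis. Payload 3.4 kg.
Tool frame: the origin (TCP) lies midway between the tips of the shut fingers; the grasp point (between the pads) lies 19 mm behind it (bot.grip_point_offset is the distance from the TCP to the grasp point, in m); z points along the fingers, y is the line along which they close (so a half turn about z gives the same grasp; the last joint's range is limited). The gripper opens to 85 mm and grips with 20 to 120 N. Pads are 22 mm wide; open, the fingers measure 114 mm over their backs; the gripper's body (76 mm by 85 mm) begins 54 mm behind the grasp point. The pads swing forward as they close: fully open they stand 13 mm farther back than shut.
Start: joints at [-0.121, 0.276, 1.505, -0, 1.361, -0.121], TCP at [0.575, -0, 0.231] pointing down, gripper open.
Joint ranges: [-2.89, 2.89], [-0.75, 2.08], [0.22, 2.7], [-1.18, 4.32], [0.11, 2.71], [-2.7, 2.7]. Speed limits (rad/s): [2.57, 2.57, 3.14, 3.14, 3.14, 3.14].

INTERFACE

Orientations are given as a unit quaternion [w, x, y, z].
In Python, from plant import bot, jaws, camera, get_calibration gives the robot as it stands. Calls block until the motion is done:
- bot.move_ptp(position, orientation): joint-space move of the TCP to a pose.
- bot.movel(position, vel=0.15, attitude=None, force_limit=None): straight line of the TCP; attitude=None keeps the orientation; vel is the mean speed in m/s. With force_limit (N) it stops when the force on the tool has changed by that much, and returns True; else False.
- bot.movej(angles): joint-space move.
- jaws.gripper_to(opening): finger opening in m; the grip force is fixed at half the most; returns when the fingers have stopped.
- bot.dwell(seconds).
- bot.inverse_kinematics(position, orientation): joint angles nearest the present ones, or None.
- bot.get_obs(): the state.
- camera(name): name is "scene" or "side" or "wrist"; returns (picture, depth): 384x512x3 uint8, red, green, blue; 384x512 float32, m along the optical axis (not along the pixel's ray), 0 where there is no reading.
- get_calibration(name): a dict with "fx", "fy", "cx", "cy" (pixels), "R" (3x3) and "t" (3): a world point X has camera coordinates R X + t. Camera axes: x right, y down, z forward; pixel columns grow to the right and rows downward; lengths in m; the calibration is good to about 2 mm. A picture is of the moment at which its call begins: read the wrist's pose just before it. get_calibration takes no time and is no camera call; for the wrist camera it gives the pose at the moment of the call.
A pose or a line that the arm cannot do raises bot.MotionError and nothing moves.
- bot.job_done(): hands the job in; it is judged then, once.
The state is a dict: "t": time; "joints": joint angles; "joint_velocities": joint speeds; "joint_efforts": joint torques, N m; "position": TCP position; "tcp_rot": TCP orientation; "ft_force": force on the tool from outside, world axes, zero at the start; "ft_torque": the same for the moment, N m; "width": finger opening in m; "grip_force": force on a finger pad.
Only numpy, scipy, OpenCV 4.12 (cv2) and the standard library are available. Lean on these libraries where they do the work, as an engineer would, in place of code of your own. Each camera call takes 0.05 s, during which the arm holds its last target. There are 200 camera calls.

TASK

It is the storm phase of a tabletop game: with a fingertip against the side of the arrow on the round dial, push it round gently (no flicking) until it points straight at the middle of the walnut chess king, then leave it there and take the hand away. Only push the arrow: do not pinch it or press on its top. Leave the king, the grey ruin, the green hill and everything else on the shelf standing where they are.

Things in the scene. Friction and masses are not known exactly. Their poses are not given: they have to be found in the camera images.
- pivot (a point): Pivot of the arrow, on the vertical axis at the centre of the dial, 34.5 mm above the shelf (half-way up the arrow). Around it is a brass hub, 26 mm across, from 22 to 50 mm above the shelf. The dial is a fixed wooden disc, 220 mm across and 12 mm thick, with white tick marks.
- arrow_tip (a point): Pointed end of the arrow, 110 mm from the pivot and 34.5 mm above the shelf; its x axis runs outwards along the arrow (the way it points), z is up. The arrow is a level bar 14 mm wide, with upright sides 25 mm tall from 22 to 47 mm above the shelf (10 mm clear above the dial), from the hub out to 88 mm from the pivot; there a red cone 25 mm thick begins and tapers to the tip. It starts pointing roughly towards the robot.
- arrow (a joint): Turn of the arrow about the pivot (rad), growing counter-clockwise seen from above; it starts between -0.45 and 0.45, can turn a full round either way (stops at -6.2 and 6.2), and stays where it is left: friction 0.08 N m, so about 1.1 N pushes it at 70 mm from the pivot. It does not spring back.
- left_lath: Left half of the arrow's bar (left when looking outwards along it), pale wood, 7 mm wide, its outer face is the arrow's left side; fixed to the arrow. Origin on the pivot axis at shelf height, x outwards along the arrow.
- right_lath: Right half of the arrow's bar, red, 7 mm wide, its outer face is the arrow's right side; fixed to the arrow. Origin as for the left half.
- king: Walnut (dark brown) chess king, loose, 96 mm tall, round foot 38 mm across; origin at the centre of its underside. It stands on the shelf about 185 mm (165 to 205) from the pivot, to the left, to the right or beyond the dial as seen from the robot; ruin and hill stand in the other two places.
- ruin: Grey resin ruined wall section, loose, 96 x 34 mm foot, 78 mm tall at its high end; origin at the centre of its underside. Stands beside the dial.
- hill: Green plastic stepped hill, loose, 90 mm across, 35 mm tall; origin at the centre of its underside. Stands beside the dial.
- acrylic_box: Clear acrylic box with clipped-on lid, loose, 120 x 90 x 66 mm, two dice inside; origin at the centre of its underside. Stands to the robot's left, well off the dial.
- tweezer: Stainless steel tweezer, 130 mm long, 5 mm thick, loose on a dark magnetic strip 10 mm high, to the right of the dial as seen from the robot; origin at the middle of its underside.
- paint_blue_pot: Blue paint pot, loose, 32 mm across, 50 mm tall, left of the dial; origin at the centre of its underside.
- paint_amber_pot: Amber paint pot with black cap, loose, 32 mm across, 50 mm tall, right of the dial; origin at the centre of its underside.
There are look-alikes about, which are no part of the job. Several things look just like the king: the one meant starts farthest from the robot's base.

How it is judged:
By the outcome, as a careful person would: the job done as asked, in the order asked, and still so for the second after the job is handed in, with the robot touching nothing.
It also fails if it takes over 51 s, if anything falls off the work surface, if the arm or the gripper's body presses on something with over 40 N, if the wrist force passes 120 N, or if a joint passes its speed limit or range.

## Working session

There is one attempt and no reset: what is moved stays moved. The work goes in short steps, each a Python script; the robot and the scene stay as the last script left them, time stands still between calls to the robot, and variables do not carry over. Pictures are saved under pics/ and viewed, at most 10 in all, crops included, and the job is handed in when it is done.

```bash
mkdir -p pics
cat > h.py <<'E'
import numpy as np, cv2
from plant import bot, jaws, camera, get_calibration
def cloud(n):
    c=get_calibration(n); im,d=camera(n)
    v,u=np.mgrid[:384,:512]
    P=np.stack([(u-c['cx'])/c['fx']*d,(v-c['cy'])/c['fy']*d,d],-1)
    X=(P-np.array(c['t']))@np.array(c['R'])
    X[d==0]=np.nan
    np.savez(n+'.npz',im=im,X=X); return im,X
E
python3 - <<'E'
from h import *
a,_=cloud('scene'); b,_=cloud('side')
cv2.imwrite('pics/scene.png',a[:,:,::-1]);cv2.imwrite('pics/side.png',b[:,:,::-1])
for n in('scene','side'):
    c=get_calibration(n);print(n,-np.array(c['R']).T@c['t'])
print(bot.get_obs()['t'])
E
```

```text
scene [ 1.30612318 -0.32003472  0.75963685]
side [0.09538868 0.87762981 1.16868139]
0.1
```

View pics/scene.png

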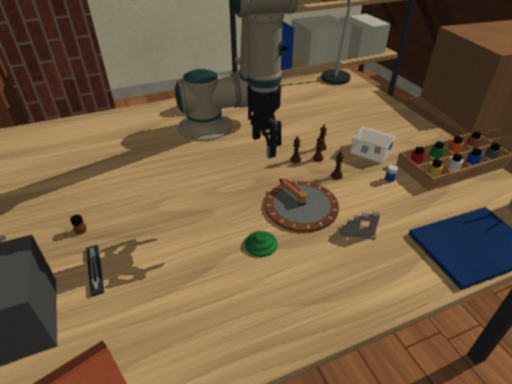

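View pics/side.png

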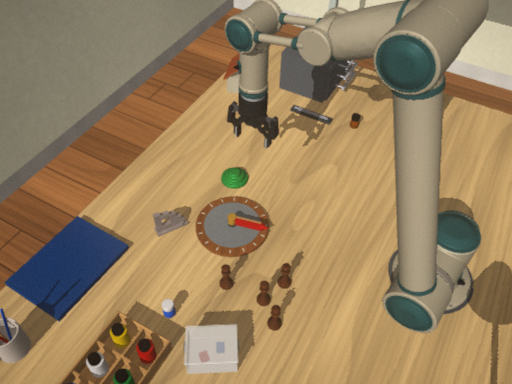

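The scene view shows four dark kings at about (296,150), (319,155), (322,135) and (338,165). In the side view they are at (285,275), (264,293), (275,317) and (226,277). The arrow is at side (248,222), the hill at (234,177), the ruin at (170,222). Next I measure all four kings, the dial and the arrow.

Run:
```python
from h import *
from scipy import ndimage as nd
for n in('scene','side'):
    f=np.load(n+'.npz');im=f['im'].astype(int);X=f['X'];z=X[...,2]
    ws=(X[...,0]>.25)&(X[...,0]<.9)&(X[...,1]>-.15)&(X[...,1]<.5)
    dark=ws&(im.sum(2)<200)&(z>.012)&(z<.11)&(im[...,0]>im[...,2]+5)
    L,k=nd.label(dark)
    for i in range(1,k+1):
        m=L==i
        if m.sum()<30: continue
        p=X[m];top=p[p[:,2]>.06]
        print(n,'dark',m.sum(),np.argwhere(m).mean(0).round()[::-1],((p.min(0)+p.max(0))/2).round(4),p.max(0).round(3),'top',top[:,:2].mean(0).round(4) if len(top) else None,'r',np.hypot(*p.mean(0)[:2]).round(3))
    ring=ws&(z>.006)&(z<.017)
    L,k=nd.label(nd.binary_opening(ring));s=nd.sum(ring,L,range(1,k+1));m=L==1+np.argmax(s)
    p=X[m];h=cv2.convexHull(p[:,:2].astype(np.float32))[:,0]
    A=np.c_[2*h,np.ones(len(h))];q=np.linalg.lstsq(A,(h**2).sum(1),rcond=None)[0]
    print(n,'disc',q[:2],np.sqrt(q[2]+q[:2]@q[:2]))
    c=q[:2]
    a=ws&(z>.040)&(z<.053)&(np.hypot(X[...,0]-c[0],X[...,1]-c[1])<.12)
    p=X[a]; d=p[:,:2]-c; rr=np.hypot(*d.T)
    far=rr>.03
    print(n,'arrow',a.sum(),rr.max(),'mean dir',np.degrees(np.arctan2(*d[far].mean(0)[::-1])),'hub',p[p[:,2]>.0485].mean(0))
b=np.load('side.npz')['im'][150:350,140:320,::-1];cv2.imwrite('pics/crop.png',cv2.resize(b,None,fx=3,fy=3,interpolation=cv2.INTER_CUBIC))
```

```text
scene dark 191 [320. 143.] [0.35   0.3194 0.054 ] [0.39  0.356 0.096] top [0.3515 0.3155] r 0.474
scene dark 116 [296. 149.] [0.3508 0.2207 0.0532] [0.363 0.235 0.094] top [0.35   0.2206] r 0.415
scene dark 148 [338. 164.] [0.4844 0.3037 0.0557] [0.498 0.317 0.099] top [0.4855 0.304 ] r 0.573
scene dark 224 [287. 192.] [0.5256 0.0956 0.0299] [0.584 0.134 0.048] top None r 0.531
scene dark 34 [332. 213.] [0.6438 0.1875 0.0139] [0.659 0.2   0.016] top None r 0.672
scene dark 337 [362. 224.] [0.7323 0.2184 0.0434] [0.756 0.256 0.075] top [0.744  0.2369] r 0.768
scene dark 47 [326. 221.] [0.6643 0.1564 0.0143] [0.678 0.172 0.017] top None r 0.684
scene dark 43 [314. 225.] [0.6685 0.1167 0.0142] [0.68  0.131 0.016] top None r 0.678
scene disc [0.57006033 0.12994108] 0.10969849477459317
scene arrow 177 0.1066091110402027 mean dir -166.15678844644086 hub [0.54511501 0.12408864 0.0499629 ]
side dark 135 [285. 274.] [0.3453 0.2231 0.0535] [0.359 0.236 0.095] top [0.3429 0.2262] r 0.412
side dark 131 [226. 275.] [0.4809 0.306  0.0549] [0.495 0.317 0.097] top [0.4779 0.3076] r 0.569
side dark 139 [263. 293.] [0.3695 0.3022 0.0557] [0.384 0.315 0.099] top [0.3669 0.3004] r 0.476
side dark 156 [274. 317.] [0.3133 0.3459 0.0546] [0.328 0.36  0.097] top [0.311  0.3469] r 0.468
side disc [0.56869526 0.1295633 ] 0.11003187257402967
side arrow 201 0.10013142206203528 mean dir -168.6257150665649 hub [0.55037801 0.12793769 0.05026589]
```

View pics/crop.png

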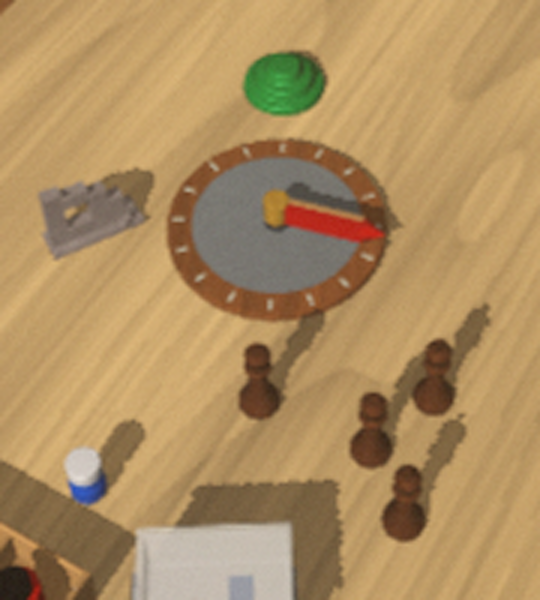

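The four candidates are (0.345,0.222), (0.313,0.346), (0.368,0.303) and (0.482,0.305). The last one, at side (226,277), is farthest from the base at r = 0.57 and 196 mm from the pivot, so it is the king. The goal direction is about 116.5°. The arrow is at about 192.6°, so I push its pale left side clockwise, stopping short first.

```bash
cat >> h.py <<'E'
from scipy.spatial.transform import Rotation as Ro
C=np.array([.5694,.1297]); R0=.068
def pose(phi,s,z=.027,flip=0):
    a=np.radians(phi);u=np.array([np.cos(a),np.sin(a)]);n=np.array([-u[1],u[0]])
    p=np.r_[C+R0*u+s*n,z]
    x=np.r_[n,0]*(-1 if flip else 1); zz=np.array([0,0,-1.])
    q=Ro.from_matrix(np.c_[x,np.cross(zz,x),zz]).as_quat()
    return p.tolist(),[q[3],*q[:3]]
def stat(): o=bot.get_obs();return o['t'],np.round(o['position'],4),np.round(o['ft_force'],1)
E
cat > a.py <<'E'
from h import *
for fl in(0,1):
    J=[bot.inverse_kinematics(*pose(p,.02,flip=fl)) for p in(195,155,115)]
    print(fl,[None if j is None else np.round(j,2) for j in J])
    if all(j is not None for j in J): best=fl if 'best' not in dir() or abs(J[0][5])+abs(J[2][5])<cost else best; cost=min(globals().get('cost',99),abs(J[0][5])+abs(J[2][5]))
fl=best;print('flip',fl)
jaws.gripper_to(0.0)
bot.move_ptp(*pose(192.6,.05,.12,fl))
bot.movel(pose(192.6,.05,flip=fl)[0],vel=.12)
print(stat())
h=bot.movel(pose(192.6,.012,flip=fl)[0],vel=.03,force_limit=.7)
print('contact',h,stat())
p=np.array(bot.get_obs()['position'])[:2];a=np.radians(192.6);n=np.array([-np.sin(a),np.cos(a)])
print('s',(p-C)@n,'r',(p-C)@[np.cos(a),np.sin(a)])
E
python3 a.py
```

```text
0 [None, array([ 0.14,  0.39,  1.91, -0.  ,  0.84, -2.57]), array([ 0.21,  0.43,  1.83, -0.  ,  0.87, -1.8 ])]
1 [array([ 0.05,  0.39,  1.91, -0.  ,  0.84, -0.22]), array([ 0.14,  0.39,  1.91, -0.  ,  0.84,  0.58]), array([ 0.21,  0.43,  1.83, -0.  ,  0.87,  1.35])]
flip 1
(2.4167, array([0.515 , 0.0659, 0.0277]), array([ 1. ,  0.1, -0.1]))
contact True (3.3917, array([0.5064, 0.0974, 0.0266]), array([-0.2, -0.3, -0. ]))
s 0.017778543784912157 r 0.0685583471942842
```

Contact came at s = 17.8 mm, as predicted. Next I sweep along the arc.

```bash
cat > b.py <<'E'
from h import *
for p in np.arange(189,121.5,-4):
    P,Q=pose(p,.018,flip=1); bot.movel(P,vel=.035,attitude=Q)
    f=bot.get_obs()['ft_force']
    if np.linalg.norm(f)>12: print('F',p,f);break
print(p,stat())
P,Q=pose(p+12,.05,flip=1);bot.movel(P,vel=.1)
P[2]=.16;bot.movel(P,vel=.15)
for n in('side','scene'):
    im,X=cloud(n);z=X[...,2]
    d=X[...,:2]-C; r=np.hypot(d[...,0],d[...,1])
    m=(z>.041)&(z<.0495)&(r<.11)
    b=m&(r>.03);q=d[b]
    print(n,b.sum(),r[m].max(),np.degrees(np.arctan2(*q.mean(0)[::-1])))
    v0,u0=np.argwhere(m).mean(0).astype(int)
    cv2.imwrite(f'pics/{n}2.png',cv2.resize(im[v0-60:v0+60,max(u0-75,0):u0+75,::-1],None,fx=4,fy=4,interpolation=cv2.INTER_CUBIC))
print(stat())
E
python3 b.py
```

```text
125.0 (8.3417, array([0.5157, 0.1751, 0.027 ]), array([-0.3, -0.4, -0.4]))
side 90 0.10393329355342647 123.58152784123914
scene 63 0.10257490167247252 122.30990474687994
(10.0917, array([0.4848, 0.1395, 0.1589]), array([ 0.8, -0.1,  0.3]))
```

View pics/side2.png

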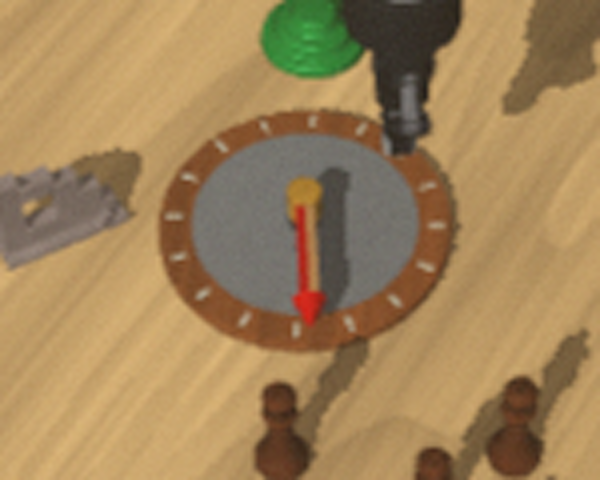

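The arrow now points at about 124°, just short of the king, which is at crop (282,440). I'll take one top-down wrist look for accuracy before the last nudge.

```bash
cat > c.py <<'E'
from h import *
import sys
from scipy import ndimage as nd
def look(name):
    im,X=cloud('wrist');z=X[...,2]
    c=get_calibration('wrist');print('cam',-np.array(c['R']).T@c['t'])
    cv2.imwrite(f'pics/{name}.png',im[:,:,::-1])
    d=X[...,:2]-C;r=np.hypot(d[...,0],d[...,1])
    ring=(z>.008)&(z<.016)&(r<.13)
    h=cv2.convexHull(X[ring][:,:2].astype(np.float32))[:,0];h=h[np.abs(np.hypot(*(h-C).T)-.11)<.006]
    q=np.linalg.lstsq(np.c_[2*h,np.ones(len(h))],(h**2).sum(1),rcond=None)[0];print('disc',q[:2],np.sqrt(q[2]+q[:2]@q[:2]),len(h))
    hub=X[(z>.0485)&(z<.053)&(r<.025)];print('hub',len(hub),((hub.min(0)+hub.max(0))/2).round(4),np.ptp(hub,axis=0).round(3))
    b=X[(z>.043)&(z<.0485)&(r>.02)&(r<.086)][:,:2]
    v=cv2.fitLine(b.astype(np.float32),cv2.DIST_L2,0,.001,.001).ravel()
    if v[:2]@(b.mean(0)-C)<0:v[:2]*=-1
    print('bar',len(b),'line dir',np.degrees(np.arctan2(v[1],v[0])),'mean dir',np.degrees(np.arctan2(*(b.mean(0)-C)[::-1])),'offset',np.cross(v[:2],C-v[2:]))
    K=np.array([.482,.305]);rk=np.hypot(X[...,0]-K[0],X[...,1]-K[1])
    for lo,hi in((.004,.02),(.03,.06),(.06,.085),(.085,.11)):
        p=X[(rk<.03)&(z>lo)&(z<hi)][:,:2]
        if len(p)>3: 
            m=(p.min(0)+p.max(0))/2;print('king',lo,len(p),m.round(4),np.ptp(p,axis=0).round(3),'mean',p.mean(0).round(4),np.degrees(np.arctan2(*(m-C)[::-1])).round(2))
    print(stat())
if __name__=='__main__':
    P,Q=pose(137,.02,.33,1);P[:2]=[.49,.17]
    bot.move_ptp(P,Q); look(sys.argv[1])
E
python3 c.py w1
```

```text
cam [0.54435755 0.22986451 0.47041949]
disc [0.56711543 0.12975831] 0.10929857861025835 66
hub 332 [0.565  0.135  0.0507] [0.029 0.034 0.004]
bar 496 line dir 122.82084 mean dir 125.06068980147437 offset -0.0020940783432356405
king 0.004 314 [0.4802 0.3055] [0.037 0.037] mean [0.4853 0.3002] 116.91
king 0.03 29 [0.4843 0.3008] [0.016 0.013] mean [0.4851 0.3003] 116.45
king 0.06 390 [0.4805 0.3059] [0.024 0.024] mean [0.4818 0.304 ] 116.77
king 0.085 73 [0.4813 0.3065] [0.013 0.014] mean [0.4812 0.3055] 116.48
(10.8667, array([0.4889, 0.1695, 0.3274]), array([ 0.2, -0.1, -0.1]))c.py:16: DeprecationWarning: Arrays of 2-dimensional vectors are deprecated. Use arrays of 3-dimensional vectors instead. (deprecated in NumPy 2.0)
  print('bar',len(b),'line dir',np.degrees(np.arctan2(v[1],v[0])),'mean dir',np.degrees(np.arctan2(*(b.mean(0)-C)[::-1])),'offset',np.cross(v[:2],C-v[2:]))
```

View pics/w1.png

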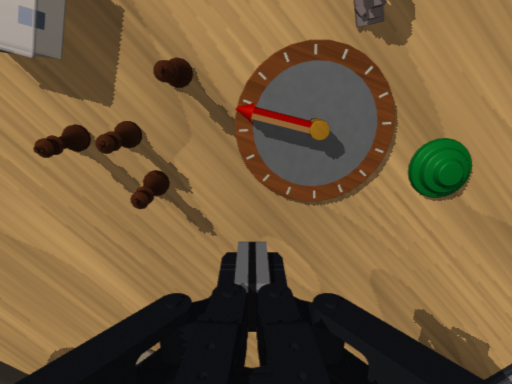

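The wrist view shows the arrow at (240–325, 105–130), with the king at (178,72) a little clockwise of where it points. In the wrist camera's own frame the arrow is at 122.9° and the king at 116.3°, so 6.6° remain. I push slightly short of that and look again.

```bash
cat > d.py <<'E'
from h import *
import sys
from c import look
goal=float(sys.argv[1]);start=float(sys.argv[2])
P,Q=pose(start+6,.05,.12,1);bot.move_ptp(P,Q)
P[2]=.027;bot.movel(P,vel=.1)
P,Q=pose(start,.022,flip=1);bot.movel(P,vel=.06,attitude=Q)
for p in np.linspace(start,goal,4):
    P,Q=pose(p,.018,flip=1);bot.movel(P,vel=.02,attitude=Q)
bot.dwell(.3);print(stat())
P,Q=pose(goal+12,.05,flip=1);bot.movel(P,vel=.08)
P[2]=.16;bot.movel(P,vel=.15)
P,Q=pose(137,.02,.33,1);P[:2]=[.49,.17];bot.move_ptp(P,Q);bot.dwell(.3);look(sys.argv[3])
E
python3 -W ignore d.py 118.9 125 w2
```

```text
(15.0167, array([0.5207, 0.1806, 0.027 ]), array([-0.7,  0.2, -0.8]))
cam [0.54478346 0.23004522 0.47196829]
disc [0.56720086 0.12976672] 0.10930347335337084 71
hub 335 [0.5659 0.1355 0.0506] [0.028 0.035 0.004]
bar 510 line dir 116.59788 mean dir 119.09821088562582 offset -0.0023083561032492157
king 0.004 312 [0.4802 0.3054] [0.037 0.036] mean [0.4853 0.3002] 116.9
king 0.03 28 [0.4808 0.3015] [0.023 0.012] mean [0.4845 0.3003] 117.3
king 0.06 390 [0.4801 0.3058] [0.023 0.024] mean [0.4819 0.3041] 116.89
king 0.085 74 [0.48   0.3057] [0.012 0.014] mean [0.4804 0.3053] 116.94
(17.8583, array([0.4897, 0.1698, 0.3288]), array([-0.2, -0.6,  0. ]))
```

View pics/w2.png

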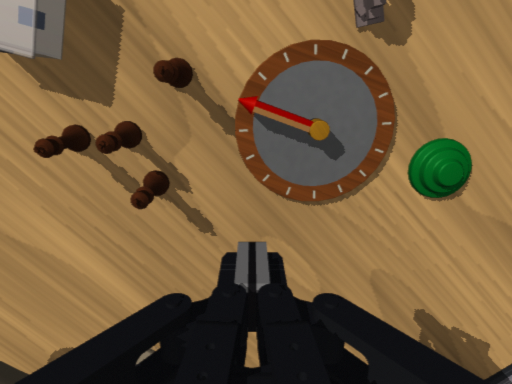

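The arrow's bar reads 116.6–116.9° against 116.3° for the king. I'll cross-check with the red tip and the other cameras.

Run:
```python
from h import *
cloud('side');cloud('scene')
for n in('wrist','side','scene'):
    f=np.load(n+'.npz');im=f['im'].astype(int);X=f['X'];z=X[...,2]
    r=np.hypot(X[...,0]-C[0],X[...,1]-C[1])
    ring=(z>.008)&(z<.016)&(r<.13);h=cv2.convexHull(X[ring][:,:2].astype(np.float32))[:,0];h=h[np.abs(np.hypot(*(h-C).T)-.11)<.006]
    q=np.linalg.lstsq(np.c_[2*h,np.ones(len(h))],(h**2).sum(1),rcond=None)[0][:2]
    d=X[...,:2]-q;r=np.hypot(d[...,0],d[...,1])
    a=lambda v:np.degrees(np.arctan2(v[1],v[0])).round(2)
    bar=(z>.0445)&(z<.0495)&(r>.025)&(r<.086)
    tip=(z>.024)&(z<.05)&(r>.095)&(r<.112)&(im[...,0]>im[...,1]+60)
    head=(z>.06)&(np.hypot(X[...,0]-.482,X[...,1]-.305)<.03)
    hd=d[head];lo=(z>.004)&(z<.02)&(np.hypot(X[...,0]-.482,X[...,1]-.305)<.027)&(im.sum(2)<200)
    print(n,q.round(4),'bar',bar.sum(),a(d[bar].mean(0)),'tip',tip.sum(),a(d[tip].mean(0)),'head',a((hd.min(0)+hd.max(0))/2),'foot',lo.sum(),a((d[lo].min(0)+d[lo].max(0))/2))
print(stat())
```

```text
wrist [0.5672 0.1298] bar 553 117.19 tip 104 117.05 head 116.33 foot 309 116.34
side [0.5681 0.1309] bar 64 116.74 tip 16 117.26 head 116.32 foot 49 116.72
scene [0.5692 0.1298] bar 59 116.8 tip 2 113.7 head 116.4 foot 57 116.39
(17.9583, array([0.4899, 0.1699, 0.3294]), array([-0.2, -0.4, -0.5]))
```

All views agree: the arrow is at about 116.9° and the king at 116.4°. That is under 2 mm off at the king, so I hand it in.

```bash
python3 -c "
from plant import bot
print(bot.job_done())"
```

```text
the job is handed in; nothing more can be done
None
```

The arrow now points at the middle of the walnut king farthest from the base, within about 0.5° (under 2 mm at the king); I pushed it only from its pale side, the hand is clear, and I handed the job in at about 18 s without seeing a verdict.

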